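# Move four tested battery cells to the tray in bay order

### The job

The four battery cells in the row of testers have been measured. Move them to the empty plywood tray, one cell in each cradle and in the same left-to-right order, seen from the robot, as they lie in the testers, so that each can still be matched with the reading on its tester; set each cell down in its cradle without dropping it.

Things in the scene. Friction and masses are not known exactly. Their poses are not given: they have to be found in the camera images.
- cell_14: loose grey cylindrical battery cell, the thinnest of the four: 14.2 mm in diameter, 65 mm long, lying level. Origin at its middle, on its axis; x along its axis (button end at +x). It may be rolled about that axis, so take only the direction of x from its orientation. It starts in tester_a; its axis lies 22 mm above the underside of the tester or tray in whose V notches it rests.
- cell_18: loose grey cylindrical battery cell, the second thinnest of the four: 18.4 mm in diameter, 65 mm long, lying level. Origin at its middle, on its axis; x along its axis (button end at +x). It may be rolled about that axis, so take only the direction of x from its orientation. It starts in tester_b; its axis lies 25 mm above the underside of the tester or tray in whose V notches it rests.
- cell_21: loose grey cylindrical battery cell, the second thickest of the four: 21.2 mm in diameter, 70 mm long, lying level. Origin at its middle, on its axis; x along its axis (button end at +x). It may be rolled about that axis, so take only the direction of x from its orientation. It starts in tester_c; its axis lies 27 mm above the underside of the tester or tray in whose V notches it rests.
- cell_26: loose grey cylindrical battery cell, the thickest of the four: 26.2 mm in diameter, 65 mm long, lying level. Origin at its middle, on its axis; x along its axis (button end at +x). It may be rolled about that axis, so take only the direction of x from its orientation. It starts in tester_d; its axis lies 31 mm above the underside of the tester or tray in whose V notches it rests.
- tester_a: black single-bay cell tester, fixed, 116 x 49 x 30 mm, one of four alike on the board in varying order; the 14 mm cell starts in it. Origin: centre of its underside; x toward its screen (away from the robot), y left, z up. The cell lies along x in the V notches of two 6 mm rests at x = +26 and -26 mm; between them the deck is only 8 mm high: room for fingers beside the cell's middle.
- tester_b: black single-bay cell tester, fixed, 116 x 49 x 30 mm, one of four alike on the board in varying order; the 18 mm cell starts in it. Origin: centre of its underside; x toward its screen (away from the robot), y left, z up. The cell lies along x in the V notches of two 6 mm rests at x = +26 and -26 mm; between them the deck is only 8 mm high: room for fingers beside the cell's middle.
- tester_c: black single-bay cell tester, fixed, 116 x 49 x 30 mm, one of four alike on the board in varying order; the 21 mm cell starts in it. Origin: centre of its underside; x toward its screen (away from the robot), y left, z up. The cell lies along x in the V notches of two 6 mm rests at x = +26 and -26 mm; between them the deck is only 8 mm high: room for fingers beside the cell's middle.
- tester_d: black single-bay cell tester, fixed, 116 x 49 x 30 mm, one of four alike on the board in varying order; the 26 mm cell starts in it. Origin: centre of its underside; x toward its screen (away from the robot), y left, z up. The cell lies along x in the V notches of two 6 mm rests at x = +26 and -26 mm; between them the deck is only 8 mm high: room for fingers beside the cell's middle.
- tester_board: aluminium board, fixed, 124 x 212 x 4 mm, that carries the four testers; origin: centre of its underside, x away from the robot, y left, z up. The testers stand on it (underside 4 mm up) with their centres at y = +76.5, +25.5, -25.5 and -76.5 mm, turned as the board is.
- cell_tray: plywood tray, fixed, 104 x 212 x 32 mm; origin: centre of underside, x away from the robot, y left, z up. Four cradles, cells along x, centred at x = 0, y = +76.5, +25.5, -25.5, -76.5 mm: V notches (45 degree flanks, from 12 to 30 mm high, 36 mm wide at the top) in two 6 mm combs at x = +26 and -26 mm. Deck 8 mm high; end fences 20 mm high, 92 mm apart. Cells may lie either way round.

How it is judged:
At the end, for the whole second after the job is handed in: All four cells rest in the V cradles of the tray, one in each, in the order in which they lay in the testers (leftmost tester's cell in the leftmost cradle, and so on): each axis within 8 mm of its cradle sideways, 12 mm along it, 4 mm of its seated height and 0.15 rad of its direction, and at rest (x of cell_14 in the frame of cell_tray between -0.012 and 0.012 m and z of cell_14 in the frame of cell_tray between 0.018 and 0.026 m and angle between the x axis of each of cell_14, cell_18, cell_21, cell_26 and the x axis of cell_tray, either way round below 0.15 rad and linear speed of each of cell_14, cell_18, cell_21, cell_26 below 0.02 m/s and ((y of tester_a in the frame of tester_board between 0.0615 and 0.0915 m and y of cell_14 in the frame of cell_tray between 0.0685 and 0.0845 m) or (y of tester_a in the frame of tester_board between 0.0105 and 0.0405 m and y of cell_14 in the frame of cell_tray between 0.0175 and 0.0335 m) or (y of tester_a in the frame of tester_board between -0.0405 and -0.0105 m and y of cell_14 in the frame of cell_tray between -0.0335 and -0.0175 m) or (y of tester_a in the frame of tester_board between -0.0915 and -0.0615 m and y of cell_14 in the frame of cell_tray between -0.0845 and -0.0685 m)) and x of cell_18 in the frame of cell_tray between -0.012 and 0.012 m and z of cell_18 in the frame of cell_tray between 0.021 and 0.029 m and ((y of tester_b in the frame of tester_board between 0.0615 and 0.0915 m and y of cell_18 in the frame of cell_tray between 0.0685 and 0.0845 m) or (y of tester_b in the frame of tester_board between 0.0105 and 0.0405 m and y of cell_18 in the frame of cell_tray between 0.0175 and 0.0335 m) or (y of tester_b in the frame of tester_board between -0.0405 and -0.0105 m and y of cell_18 in the frame of cell_tray between -0.0335 and -0.0175 m) or (y of tester_b in the frame of tester_board between -0.0915 and -0.0615 m and y of cell_18 in the frame of cell_tray between -0.0845 and -0.0685 m)) and x of cell_21 in the frame of cell_tray between -0.012 and 0.012 m and z of cell_21 in the frame of cell_tray between 0.023 and 0.031 m and ((y of tester_c in the frame of tester_board between 0.0615 and 0.0915 m and y of cell_21 in the frame of cell_tray between 0.0685 and 0.0845 m) or (y of tester_c in the frame of tester_board between 0.0105 and 0.0405 m and y of cell_21 in the frame of cell_tray between 0.0175 and 0.0335 m) or (y of tester_c in the frame of tester_board between -0.0405 and -0.0105 m and y of cell_21 in the frame of cell_tray between -0.0335 and -0.0175 m) or (y of tester_c in the frame of tester_board between -0.0915 and -0.0615 m and y of cell_21 in the frame of cell_tray between -0.0845 and -0.0685 m)) and x of cell_26 in the frame of cell_tray between -0.012 and 0.012 m and z of cell_26 in the frame of cell_tray between 0.0265 and 0.0345 m and ((y of tester_d in the frame of tester_board between 0.0615 and 0.0915 m and y of cell_26 in the frame of cell_tray between 0.0685 and 0.0845 m) or (y of tester_d in the frame of tester_board between 0.0105 and 0.0405 m and y of cell_26 in the frame of cell_tray between 0.0175 and 0.0335 m) or (y of tester_d in the frame of tester_board between -0.0405 and -0.0105 m and y of cell_26 in the frame of cell_tray between -0.0335 and -0.0175 m) or (y of tester_d in the frame of tester_board between -0.0915 and -0.0615 m and y of cell_26 in the frame of cell_tray between -0.0845 and -0.0685 m))); the robot touches nothing.
It fails at once if the 14 mm cell is dropped: it falls freely, faster than 0.7 m/s (25 mm) with no finger on it (linear speed of cell_14 above 0.7 m/s and contact force between the fingers and cell_14 below 0.05 N).
It fails at once if the 18 mm cell is dropped: it falls freely, faster than 0.7 m/s (25 mm) with no finger on it (linear speed of cell_18 above 0.7 m/s and contact force between the fingers and cell_18 below 0.05 N).
It fails at once if the 21 mm cell is dropped: it falls freely, faster than 0.7 m/s (25 mm) with no finger on it (linear speed of cell_21 above 0.7 m/s and contact force between the fingers and cell_21 below 0.05 N).
It fails at once if the 26 mm cell is dropped: it falls freely, faster than 0.7 m/s (25 mm) with no finger on it (linear speed of cell_26 above 0.7 m/s and contact force between the fingers and cell_26 below 0.05 N).
It also fails if it takes over 93 s, if anything falls off the work surface, if the arm or the gripper's body presses on something with over 40 N, if the wrist force passes 120 N, or if a joint passes its speed limit or range.

### The arm

A 6-joint arm with a two-finger parallel gripper is mounted at the origin on a cart in front of the work surface, level with it; the furniture and walls round the work are solid. World frame = base frame: x ahead of the robot, y to its left, z up, the work surface at z = 0. Lengths are in m, angles in rad, forces in N, time in s.
With the tool pointing down it reaches from about 0.225 to 0.875 m from the base axis. Payload 3.4 kg.
Tool frame: the origin (TCP) lies between the finger pads; the fingertips stand 22 mm ahead of it and the grasp point (between the pads) lies 3 mm ahead of it (manip.finger_overhang is the distance from the TCP to the fingertips, in m); z points along the fingers, y is the line along which they close (so a half turn about z gives the same grasp; the last joint's range is limited). The gripper opens to 85 mm and grips with 20 to 120 N. Pads are 22 mm wide; open, the fingers measure 114 mm over their backs; the gripper's body (76 mm by 85 mm) begins 54 mm behind the grasp point. The pads swing forward as they close: fully open they stand 13 mm farther back than shut.
Start: joints at [-0.121, 0.276, 1.505, -0, 1.361, -0.121], TCP at [0.575, -0, 0.253] pointing down, gripper open.
Joint ranges: [-2.89, 2.89], [-0.75, 2.08], [0.22, 2.7], [-1.18, 4.32], [0.11, 2.71], [-2.7, 2.7]. Speed limits (rad/s): [2.57, 2.57, 3.14, 3.14, 3.14, 3.14].

### API

Orientations are given as a unit quaternion [w, x, y, z].
In Python, from rig import get_state, eyes, order, manip gives the robot as it stands.
- The arm moves only by the tool drive_tool, never from a script. Its argument "rows" is a list of rows, each a list of 4 numbers: the shift along the tool's x, y, z in units of 25 mm (1.0 is 25 mm), then the turn about the tool's z in units of 6 degrees (1.0 is 6 degrees). A call has exactly 8 rows; each row is the pose to reach, as a shift and turn from the pose commanded when the call began, along the tool's axes at that moment; what a row does not reach only later rows make up. A row lasts 1/12 s, in which the tool goes at most 41.7 mm and 7.16 degrees, less where a joint would pass 70% of its speed; a pose out of reach is approached as far as the arm can. A call with a gripper value outside its range is refused whole. "grip" is the finger opening in mm, from 0 to 85.4, set as the call begins (left out, the last holds). The fingers move at their own pace and stop on an object; "newtons" is the grip in N (left out, the last holds). Time passes only in rows, so rows that repeat a pose let the fingers close, or fill a call up. It gives the time, the measured TCP pose, the force, the opening and the grip force at its end, in the units of the state.
- get_state(): the state, without advancing time (a new reading comes with each control period).
- eyes.get_image(name): name is "scene" or "side" or "wrist"; returns (picture, depth): 480x640x3 uint8, red, green, blue; 480x640 float32, m along the optical axis (not along the pixel's ray), 0 where there is no reading.
- eyes.camera_info(name): a dict with "fx", "fy", "cx", "cy" (pixels), "dist" ([k1, k2, p1, p2, k3] as OpenCV has them; the pictures are not rectified), "R" (3x3) and "t" (3): a world point X has camera coordinates R X + t. Camera axes: x right, y down, z forward; pixel columns grow to the right and rows downward; lengths in m; the calibration is good to about 2 mm. A picture is of the moment at which its call begins: read the wrist's pose just before it. camera_info takes no time and is no camera call; for the wrist camera it gives the pose at the moment of the call.
- order.sign_off(): hands the job in; it is judged then, once.
The state is a dict: "clock": time; "qpos": joint angles; "qd": joint speeds; "effort": joint torques, N m; "position": TCP position; "ee_rot": TCP orientation; "contact_force": force on the tool from outside, world axes, zero at the start; "moment": the same for the moment, N m; "width": finger opening in m; "gripper_force": force on a finger pad.
Only numpy, scipy, OpenCV 4.12 (cv2) and the standard library are available. Lean on these libraries where they do the work, as an engineer would, in place of code of your own. Each camera call takes 0.05 s, during which the arm holds its last target. There are 200 camera calls.

## Working session

There is one attempt and no reset: what is moved stays moved. The work goes in short steps, Python scripts to look and compute and a tool call to move; the robot and the scene stay as the last step left them, time stands still between calls to the robot, and variables do not carry over. Pictures are saved under pics/ and viewed, at most 14 in all, crops included, and the job is handed in when it is done.

Besides the shell and the picture viewer there is one more tool, called after "Emit:" by a JSON object that holds its "name" and its "arguments", one argument or row to a line. drive_tool: Moves the arm, as the interface text tells. Its arguments: {"type":"object","properties":{"rows":{"type":"array","items":{"type":"array","items":{"type":"number"}}},"grip":{"type":"number"},"newtons":{"type":"number"}},"required":["rows"]}

```bash
ls; mkdir -p pics
python3 - <<'E'
from rig import get_state, eyes, order, manip
import cv2,numpy as np
s=get_state();print(s['clock'],s['position'],s['ee_rot'],s['width'])
for n in ['scene','side','wrist']:
    i=eyes.camera_info(n);print(n,i)
    p,d=eyes.get_image(n);np.savez('pics/%s0.npz'%n,p=p,d=d,R=i['R'],t=i['t'])
    cv2.imwrite('pics/%s0.png'%n,p[:,:,::-1])
E
```

```text
pics
0.0 [5.74491250e-01 6.38621536e-05 2.52432494e-01] [-7.38589239e-04  7.07105446e-01  7.07107500e-01 -5.71728964e-04] 0.08530739028670589
scene {'fx': 622.7350700401546, 'fy': 622.7350700401546, 'cx': 318.31244712369664, 'cy': 254.5673877570105, 'dist': array([-0.03465133,  0.        ,  0.        ,  0.        ,  0.        ]), 'R': array([[ 0.61609966, -0.7876299 , -0.00776837],
       [-0.38476542, -0.2923361 , -0.8754971 ],
       [ 0.68729672,  0.54238247, -0.48316093]]), 't': array([-0.30327565,  0.2899881 ,  0.55380737])}
side {'fx': 604.5496552353314, 'fy': 604.5496552353314, 'cx': 318.3392455751483, 'cy': 236.26253227276848, 'dist': array([-0.09859377,  0.        ,  0.        ,  0.        ,  0.        ]), 'R': array([[ 0.99327428, -0.11564214,  0.00575374],
       [-0.05072269, -0.47926296, -0.87620444],
       [ 0.10408371,  0.87001949, -0.48190525]]), 't': array([-0.54137785,  0.08232529,  0.80095412])}
wrist {'fx': 340.8639976916828, 'fy': 340.8639976916828, 'cx': 324.67718762065374, 'cy': 234.98220998209368, 'dist': array([-0.05530577,  0.        ,  0.        ,  0.        ,  0.        ]), 'R': array([[ 0.99999779,  0.00107173, -0.00181066],
       [ 0.00158292, -0.95013564,  0.31183292],
       [-0.00138617, -0.31183509, -0.95013523]]), 't': array([-0.57388555, -0.04167275,  0.38009924])}
```

View pics/scene0.png

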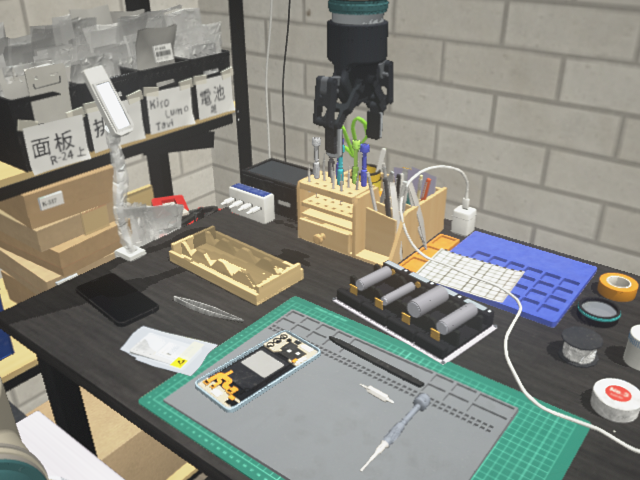

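View pics/wrist0.png

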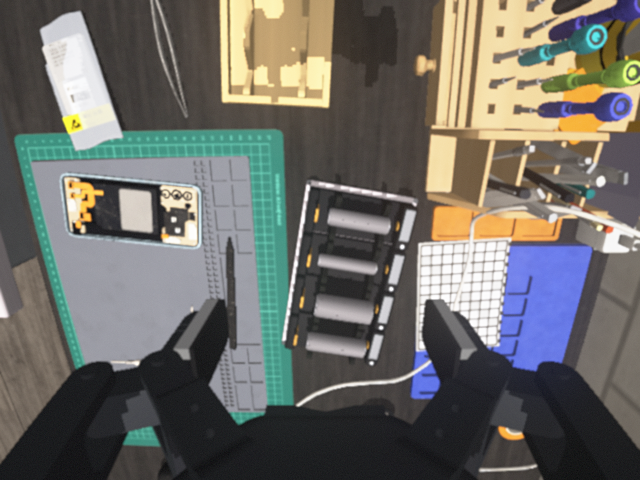

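View pics/side0.png

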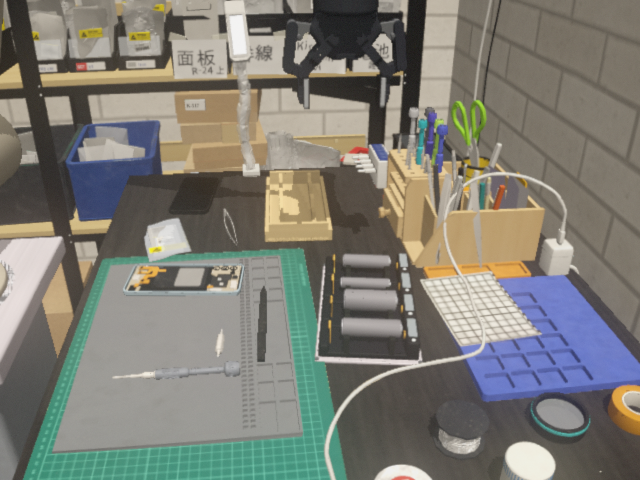

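```bash
cat > h.py <<'E'
import numpy as np,cv2
from rig import get_state, eyes, order, manip
def K(i): return np.array([[i['fx'],0,i['cx']],[0,i['fy'],i['cy']],[0,0,1]])
def rays(i,uv):
    n=cv2.undistortPoints(np.float64(uv).reshape(-1,1,2),K(i),i['dist']).reshape(-1,2)
    d=np.c_[n,np.ones(len(n))]@i['R']
    return -i['R'].T@i['t'],d/np.linalg.norm(d,axis=1)[:,None]
def plane(i,uv,z):
    c,d=rays(i,uv); return c+d*((z-c[2])/d[:,2])[:,None]
def tri(i1,a,i2,b):
    c1,d1=rays(i1,a);c2,d2=rays(i2,b);o=[]
    for p,q in zip(d1,d2):
        s=np.linalg.lstsq(np.c_[p,-q],c2-c1,rcond=None)[0]
        A=c1+s[0]*p;B=c2+s[1]*q;o.append(np.r_[(A+B)/2,np.linalg.norm(A-B)])
    return np.array(o)
E
python3 - <<'E'
from h import *
np.set_printoptions(precision=4,suppress=True)
w=eyes.camera_info('wrist')
print(manip.finger_overhang)
print('tray z=.03',plane(w,[(222,103),(328,107),(222,0)],.03)[:,:2])
print('cells z=.035',plane(w,[(360,222),(348,264),(344,309),(337,345)],.03)[:,:2])
print('board',plane(w,[(310,180),(416,202),(372,362),(285,345)],.004)[:,:2])
print('holder',plane(w,[(430,135),(430,60)],.1)[:,:2])
sc=eyes.camera_info('scene');si=eyes.camera_info('side')
print(tri(sc,[(303,268),(257,298),(170,257),(211,228)],si,[(331,216),(268,217),(266,172),(323,172)]))
E
```

```text
0.022
tray z=.03 [[0.4762 0.099 ]
 [0.5771 0.0949]
 [0.4826 0.1866]]
cells z=.035 [[ 0.6111 -0.0187]
 [ 0.5996 -0.0664]
 [ 0.5963 -0.1222]
 [ 0.589  -0.1712]]
board [[ 0.5581  0.0211]
 [ 0.6753 -0.003 ]
 [ 0.6363 -0.2169]
 [ 0.5233 -0.1905]]
holder [[0.6559 0.0717]
 [0.6514 0.1253]]
[[0.5728 0.0948 0.0342 0.0186]
 [0.4753 0.1038 0.0291 0.0263]
 [0.4816 0.3082 0.0222 0.0181]
 [0.5913 0.3242 0.0192 0.002 ]]
```

Emit:
{"name": "drive_tool", "arguments": {
  "rows": [
    [0.4, 0.2, -0.4, -1],
    [0.8, 0.4, -0.8, -2],
    [1.2, 0.7, -1.2, -3],
    [1.6, 1, -1.9, -4],
    [1.6, 1, -1.9, -5],
    [1.6, 1, -1.9, -6],
    [1.6, 1, -1.9, -7],
    [1.6, 1, -1.9, -8]
  ],
  "grip": 50
}}

```text
clock: 0.82
position: [0.5999, 0.0401, 0.3005]
ee_rot: [-0.0, 0.356, 0.935, -0.0]
contact_force: [0.1, -0.6, -0.4]
width: 0.0501
gripper_force: 0.0
```

Emit:
{"name": "drive_tool", "arguments": {
  "rows": [
    [0, 0, 0, -1],
    [0, 0, 0, -2],
    [0, 0, 0, -3],
    [0, 0, 0, -4],
    [0, 0, 0, -5],
    [0, 0, 0, -5.4],
    [0, 0, 0, -5.4],
    [0, 0, 0, -5.4]
  ]
}}

```text
clock: 1.48
position: [0.5999, 0.04, 0.3005]
ee_rot: [-0.0, 0.084, 0.996, -0.0]
contact_force: [0.1, 0.3, 0.6]
width: 0.0499
gripper_force: 0.0
```

```bash
cat > shot.py <<'E'
import sys; from h import *
n=sys.argv[1]; s=get_state(); i=eyes.camera_info('wrist'); p,d=eyes.get_image('wrist')
np.savez('pics/%s.npz'%n,p=p,d=d,R=i['R'],t=i['t']); cv2.imwrite('pics/%s.png'%n,p[:,:,::-1])
print(s['clock'],s['position'],s['ee_rot'],s['width'],s['contact_force'])
E
python3 shot.py w1
```

```text
1.4833 [0.59986731 0.04000647 0.30052093] [-2.83123422e-04  8.42954156e-02  9.96440767e-01 -1.37877586e-05] 0.04993233681026246 [0.11745855 0.28776156 0.60250046]
```

View pics/w1.png

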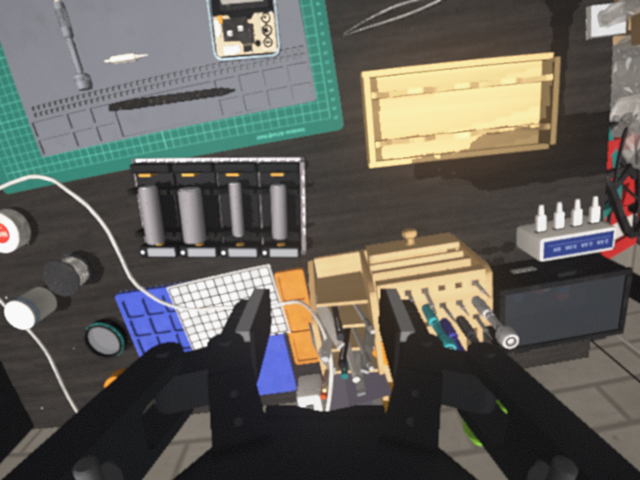

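Emit:
{"name": "drive_tool", "arguments": {
  "rows": [
    [0.3, -0.8, 0, 0],
    [0.5, -1.6, 0, 0],
    [0.8, -2.4, 0, 0],
    [1, -3.2, 0, 0],
    [1, -4, 0, 0],
    [1, -4, 0, 0],
    [1, -4, 0, 0],
    [1, -4, 0, 0]
  ]
}}

```text
clock: 2.2
position: [0.5589, -0.0539, 0.3008]
ee_rot: [0.0, 0.084, 0.996, 0.0]
contact_force: [0.5, -0.3, 0.3]
width: 0.0497
gripper_force: 0.0
```

```bash
python3 shot.py w2
cat > seg.py <<'E'
from h import *
np.set_printoptions(precision=4,suppress=True)
base=eyes.camera_info('wrist')
def load(n):
    f=np.load('pics/%s.npz'%n); i=dict(base); i['R']=f['R'];i['t']=f['t']; return f['p'],f['d'],i
if __name__=='__main__':
  for n in ['w1','w2']:
    p,d,i=load(n); hsv=cv2.cvtColor(p,cv2.COLOR_RGB2HSV)
    m=cv2.inRange(hsv,(15,60,120),(32,200,255))
    print(n,'tray')
    for m,amin,lab in [(m,6000,'tray'),(cv2.inRange(hsv,(0,0,75),(180,45,190)),500,'cell')]:
        if lab=='cell': m=cv2.morphologyEx(m,cv2.MORPH_OPEN,np.ones((5,5)))
        cs,_=cv2.findContours(m,cv2.RETR_EXTERNAL,cv2.CHAIN_APPROX_SIMPLE)
        for c in cs:
            if cv2.contourArea(c)>amin:
                r=cv2.minAreaRect(c)
                if r[0][1]<300 and (lab=='tray' or max(r[1])<110): print(lab,np.array(r[0]),np.array(r[1]),r[2],cv2.boxPoints(r).round().tolist() if lab=='tray' else '')
  p=load('w2')[0]; a=load('w1')[0]
  v=np.vstack([cv2.resize(a[130:270,110:330],None,fx=2,fy=2),cv2.resize(p[100:260,150:370],None,fx=2,fy=2)])
  v=np.hstack([v[:600],np.zeros((600,0,3),np.uint8)]);cv2.imwrite('pics/c12.png',v[:,:,::-1])
E
python3 seg.py
```

```text
2.2 [ 0.55885524 -0.05392592  0.30081551] [9.16975297e-05 8.40004018e-02 9.96465612e-01 4.55418129e-04] 0.04969530287389195 [ 0.52647047 -0.32241643  0.29637694]
w1 tray
tray [463.0776 108.7238] [ 98.6852 201.7738] 83.8844985961914 [[358.0, 70.0], [558.0, 49.0], [569.0, 147.0], [368.0, 169.0]]
cell [562.1599 236.12  ] [36.4867 94.4695] 81.8698959350586 
cell [190.811  215.2041] [56.1634 22.5072] 83.9909896850586 
cell [149.0589 215.1921] [58.6807 20.6836] 82.40535736083984 
cell [277.9174 211.6063] [55.1741 15.8526] 88.02507019042969 
cell [235.4747 209.5954] [55.2672 12.4757] 86.42366790771484 
cell [624.5  86.5] [97. 29.] 90.0 
cell [618.6411  11.529 ] [21.5792 45.2842] 75.0685806274414 
w2 tray
tray [484.2062 298.0361] [203.0692 116.6633] 23.96249008178711 [[368.0, 310.0], [415.0, 203.0], [601.0, 286.0], [553.0, 393.0]]
tray [542.3218 133.2178] [ 94.23   201.9926] 84.2894058227539 [[437.0, 96.0], [638.0, 76.0], [648.0, 170.0], [447.0, 190.0]]
cell [138.4644 290.5384] [42.345  42.4497] 42.87890625 
cell [126.0869 254.7557] [14.0072 60.3054] 76.67547607421875 
cell [586.9599 254.0712] [103.7547  43.1682] 2.7927021980285645 
cell [415.8658 243.2927] [23.9636 69.2406] 83.6598129272461 
cell [445.  218.5] [23. 46.] 90.0 
cell [535.2541 215.8287] [24.9129 86.8272] 86.98721313476562
```

View pics/c12.png

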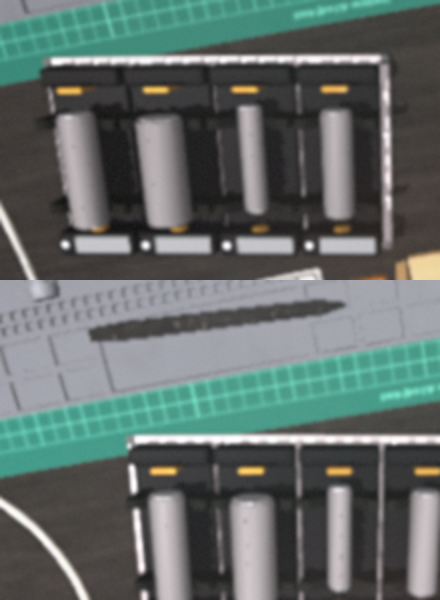

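View pics/w2.png

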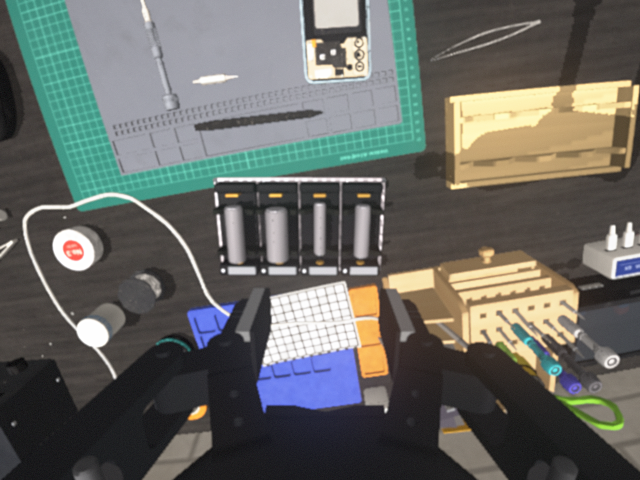

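```bash
cat > cells.py <<'E'
from seg import *
def cells(n,x0,x1,y0,y1):
    p,d,i=load(n); g=p[y0:y1,x0:x1]; hsv=cv2.cvtColor(g,cv2.COLOR_RGB2HSV)
    m=cv2.morphologyEx(cv2.inRange(hsv,(0,0,75),(180,60,200)),cv2.MORPH_OPEN,np.ones((5,5)))
    o=[]
    for c in cv2.findContours(m,cv2.RETR_EXTERNAL,cv2.CHAIN_APPROX_NONE)[0]:
        r=cv2.minAreaRect(c)
        if cv2.contourArea(c)>450 and 45<max(r[1])<75 and min(r[1])>10:
            b=cv2.boxPoints(r)+[x0,y0]; b=b[np.argsort(b[:,1])]
            o.append((b[:2].mean(0),b[2:].mean(0),min(r[1]),max(r[1])))
    return sorted(o,key=lambda t:t[0][0]),i
if __name__=='__main__':
    A,i1=cells('w1',135,306,165,247);B,i2=cells('w2',215,385,195,268)
    print(len(A),len(B),[a[2:] for a in A],[b[2:] for b in B])
    for a,b in zip(A,B):
        t=tri(i1,[(a[0]+a[1])/2],i2,[(b[0]+b[1])/2])[0]
        e=tri(i1,a[:2],i2,b[:2]); 
        print(t,'yaw',np.degrees(np.arctan2(*(e[1]-e[0])[[1,0]])))
        print('  top ends',e[:,:3].ravel())
    pa=load('w1')[0][40:180,350:580];pb=load('w2')[0][70:200,410:640]
    v=np.vstack([cv2.resize(pa,None,fx=2.2,fy=2.2,interpolation=2),cv2.resize(pb,None,fx=2.2,fy=2.2,interpolation=2)]);cv2.imwrite('pics/tr.png',v[:600,:,::-1])
E
python3 cells.py
```

```text
4 1 [(20.683618545532227, 58.81284713745117), (22.50722885131836, 56.268070220947266), (12.475658416748047, 55.57905197143555), (15.852648735046387, 55.380882263183594)] [(11.48137092590332, 55.3104248046875)]
[ 0.5588 -0.0888  0.1718  0.0088] yaw -9.525671608986677
  top ends [ 0.5371 -0.0851  0.1712  0.5815 -0.0926  0.1727]
```

View pics/tr.png

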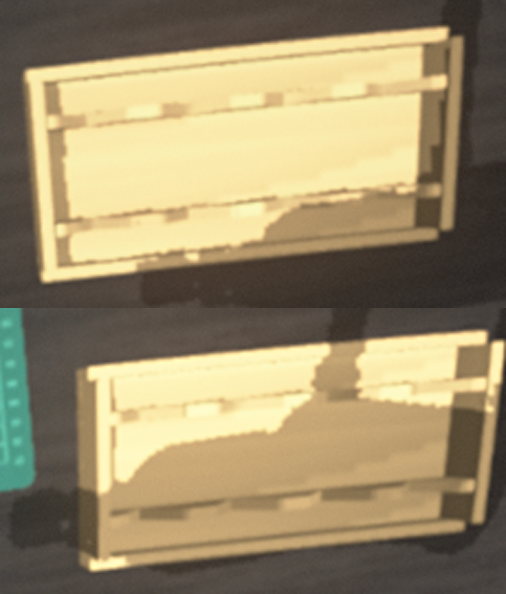

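Run:
```python
from cells import *
P=lambda L,ox,oy,y0:[(x/2.2+ox,(y-y0)/2.2+oy) for x,y in L]
a=P([(27,70),(447,28),(437,240),(42,283),(462,37),(453,230)],350,40,0)
b=P([(80,370),(487,332),(463,530),(92,570),(503,343),(483,523)],410,70,308)
i1=load('w1')[2];i2=load('w2')[2]
t=tri(i1,a,i2,b);print(t)
q=plane(i1,a[:4],.02);r=plane(i2,b[:4],.02)
for Q in (q,r): print('fence plane',Q[:,:2].ravel(),np.degrees(np.arctan2(Q[1,0]-Q[0,0],Q[1,1]-Q[0,1])),np.degrees(np.arctan2(Q[2,0]-Q[3,0],Q[2,1]-Q[3,1])),Q.mean(0))
p=load('w2')[0]
hsv=cv2.cvtColor(p,cv2.COLOR_RGB2HSV)
print(p[235,222:380:2].tolist()); print(hsv[225,270:290:4].tolist(),hsv[258,270:290:4].tolist(),p[196:272:4,278,1])
```

```text
[[0.4728 0.1035 0.0032 0.0026]
 [0.4851 0.31   0.0239 0.0003]
 [0.5896 0.3103 0.0164 0.0007]
 [0.5774 0.0953 0.0236 0.0011]
 [0.4911 0.3119 0.0325 0.0003]
 [0.5836 0.3102 0.0299 0.0003]]
fence plane [0.4735 0.102  0.4848 0.3125 0.5893 0.3079 0.5784 0.0955] 3.0692034660758725 2.93012184702037 [0.5315 0.2045 0.02  ]
fence plane [0.4742 0.0971 0.485  0.3136 0.5883 0.3074 0.5777 0.0968] 2.8639027528003798 2.8658793698352367 [0.5313 0.2037 0.02  ]
[[87, 83, 84], [59, 56, 58], [119, 115, 116], [182, 175, 179], [202, 196, 198], [211, 203, 206], [200, 193, 195], [186, 179, 182], [166, 159, 162], [136, 130, 132], [103, 99, 101], [61, 58, 60], [39, 39, 40], [40, 40, 39], [42, 40, 39], [40, 40, 41], [38, 40, 39], [49, 50, 50], [61, 58, 60], [99, 94, 97], [65, 63, 64], [60, 58, 58], [127, 123, 124], [174, 167, 169], [194, 186, 190], [206, 198, 201], [207, 198, 202], [202, 194, 197], [192, 184, 186], [177, 170, 172], [160, 154, 156], [134, 129, 130], [102, 99, 100], [63, 62, 63], [44, 42, 44], [45, 43, 44], [44, 42, 44], [43, 42, 42], [81, 78, 79], [116, 109, 111], [60, 60, 61], [61, 59, 59], [57, 57, 58], [58, 58, 60], [59, 58, 60], [56, 55, 57], [132, 127, 130], [187, 180, 182], [202, 195, 198], [197, 188, 191], [172, 166, 167], [125, 120, 122], [56, 54, 54], [43, 42, 43], [47, 46, 47], [55, 52, 54], [58, 55, 56], [57, 56, 56], [86, 82, 83], [124, 117, 119], [64, 62, 64], [57, 53, 56], [58, 55, 57], [59, 55, 56], [55, 53, 54], [56, 54, 54], [102, 98, 98], [162, 157, 158], [189, 181, 183], [203, 194, 196], [201, 194, 195], [191, 183, 186], [170, 165, 166], [124, 118, 120], [54, 52, 51], [42, 39, 39], [44, 42, 42], [56, 53, 52], [91, 84, 86]]
[[169, 10, 195], [173, 11, 205], [167, 12, 190], [170, 10, 161], [0, 5, 98]] [[176, 9, 190], [173, 10, 210], [171, 9, 193], [165, 10, 161], [165, 9, 114]] [184  59  43 101 169 181 183 184 184 184 185 186 187 185 186 186 188 101
 209]
```

```bash
sed -i 's/(180,60,200)/(180,60,255)/; s/,195,268)/,198,266)/' cells.py; python3 cells.py
python3 - <<'E'
from cells import *
A,i1=cells('w1',135,306,165,247)
for a,h in zip(A,(.031+.007,.035+.008,.026+.005,.029+.006)):
    q=plane(i1,a[:2],h); print(q.mean(0),np.degrees(np.arctan2(*(q[1]-q[0])[[1,0]])), np.linalg.norm(q[1]-q[0]))
E
```

```text
4 4 [(20.683618545532227, 59.2093391418457), (22.50722885131836, 56.268070220947266), (12.475658416748047, 55.57905197143555), (15.852648735046387, 55.380882263183594)] [(18.71348762512207, 58.510833740234375), (22.853647232055664, 56.191131591796875), (11.999998092651367, 53.99999237060547), (16.360803604125977, 55.285362243652344)]
[ 0.585  -0.1683  0.0373  0.0008] yaw -10.230003339164757
  top ends [ 0.5506 -0.1621  0.0365  0.621  -0.1748  0.0389]
[ 0.594  -0.1186  0.0379  0.0004] yaw -7.725361562691475
  top ends [ 0.5616 -0.1142  0.0339  0.6273 -0.1231  0.0426]
[ 0.5982 -0.068   0.0282  0.0002] yaw -9.799335184067123
  top ends [ 0.5659 -0.0624  0.0264  0.6318 -0.0738  0.0303]
[ 0.6085 -0.018   0.0318  0.0001] yaw -10.00869498817114
  top ends [ 0.576  -0.0122  0.0307  0.6425 -0.024   0.0333]
[ 0.5862 -0.1684  0.038 ] -11.09353533942248 0.07154273809277757
[ 0.5941 -0.1167  0.043 ] -10.575064692798758 0.06689586884976251
[ 0.5986 -0.0673  0.031 ] -10.653383978897372 0.06735736916502597
[ 0.6086 -0.0175  0.035 ] -10.07424545972498 0.06656474902336632
```

Emit:
{"name": "drive_tool", "arguments": {
  "rows": [
    [-0.4, -0.6, 0.8, 0],
    [-0.8, -1.2, 1.6, 0],
    [-1.2, -1.8, 2.6, 0],
    [-1.6, -2.26, 3.6, 0],
    [-1.8, -2.26, 4.8, 0],
    [-1.8, -2.26, 6, 0],
    [-1.8, -2.26, 7, 0],
    [-1.8, -2.26, 7.2, 0]
  ],
  "grip": 40
}}

```text
clock: 2.92
position: [0.5911, -0.1157, 0.116]
ee_rot: [-0.004, 0.083, 0.997, 0.001]
contact_force: [-1.3, 0.3, -0.5]
width: 0.0398
gripper_force: 0.0
```

```bash
python3 shot.py w3
python3 - <<'E'
from seg import *
p,d=eyes.get_image('side'); 
q=np.load('pics/side0.npz')['p']
v=np.hstack([cv2.resize(q[20:140,260:420],(400,300)),cv2.resize(p[200:380,280:480],(400,360))[:300]])
w=cv2.resize(load('w3')[0],(800,600))[180:480]
cv2.imwrite('pics/s3.png',np.vstack([v,w])[:,:,::-1])
E
```

```text
2.9167 [ 0.59105844 -0.11571408  0.11597701] [-0.00446905  0.08324249  0.99651852  0.00124925] 0.039838538026289026 [-1.33137868  0.3376635  -0.53265274]
```

View pics/s3.png

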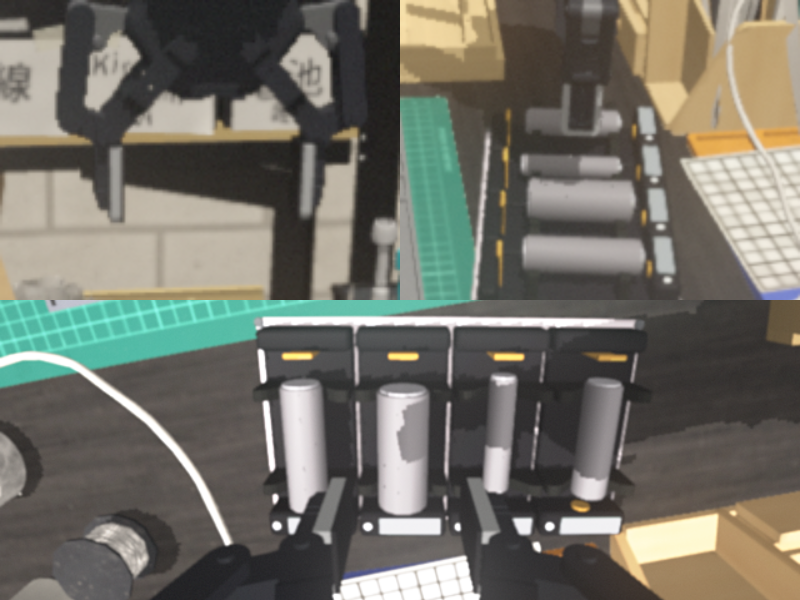

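Run:
```python
from seg import *
s=eyes.camera_info('side')
def pl(uv,p0,n):
    c,d=rays(s,[uv]);d=d[0]; return c+d*(n@(p0-c))/(n@d)
for uv in [(306.8,108),(382.8,106.8)]: 
  for o in (-.011,0): print(pl(uv,np.array([0,o,0]),np.array([0,1.,0])), 'tcp .2524')
T=np.array([.5911,-.1157,.116]);n=np.array([.166,.986,0])
for o in (.02,.028,.034): print(o,pl((370.5,267.5),T-n*o,n))
st=get_state();print(st['position'],st['ee_rot'])
```

```text
[ 0.5283 -0.011   0.2464] tcp .2524
[0.5294 0.     0.243 ] tcp .2524
[ 0.622  -0.011   0.2453] tcp .2524
[0.6245 0.     0.242 ] tcp .2524
0.02 [ 0.5895 -0.1357  0.0928]
0.028 [ 0.5878 -0.1435  0.0977]
0.034 [ 0.5865 -0.1494  0.1014]
[ 0.5932 -0.1166  0.1195] [-0.0016  0.0832  0.9965  0.0005]
```

Emit:
{"name": "drive_tool", "arguments": {
  "rows": [
    [0, 0, 0.7, 0],
    [0, 0, 1.4, 0],
    [0, 0, 2, 0],
    [0, 0, 2.5, 0],
    [0, 0, 2.9, 0],
    [0, 0, 3.2, 0],
    [0, 0, 3.2, 0],
    [0, 0, 3.2, 0]
  ]
}}

```text
clock: 3.68
position: [0.5943, -0.1177, 0.0415]
ee_rot: [0.001, 0.084, 0.997, -0.0]
contact_force: [0.7, -0.1, -0.7]
width: 0.0402
gripper_force: 0.0
```

Emit:
{"name": "drive_tool", "arguments": {
  "rows": [
    [0, 0, 0, 0],
    [0, 0, 0, 0],
    [0, 0, 0, 0],
    [0, 0, 0, 0],
    [0, 0, 0, 0],
    [0, 0, 0, 0],
    [0, 0, 0, 0],
    [0, 0, 0, 0]
  ],
  "grip": 15,
  "newtons": 40
}}

```text
clock: 4.35
position: [0.5945, -0.118, 0.042]
ee_rot: [0.001, 0.084, 0.996, -0.0]
contact_force: [-0.3, -0.4, 6.3]
width: 0.0246
gripper_force: 39.4
```

Emit:
{"name": "drive_tool", "arguments": {
  "rows": [
    [0, 0, -0.1, 0],
    [0, 0, -0.2, 0],
    [0, 0, -0.3, 0],
    [0, 0, -0.4, 0],
    [0, 0, -0.5, 0],
    [0, 0, -0.6, 0],
    [0, 0, -0.7, 0],
    [0, 0, -0.8, 0]
  ]
}}

```text
clock: 5.02
position: [0.5937, -0.1177, 0.061]
ee_rot: [0.0, 0.084, 0.996, 0.0]
contact_force: [-0.9, -0.5, -0.9]
width: 0.0248
gripper_force: 39.3
```

```bash
python3 shot.py w4
python3 - <<'E'
from seg import *
p,d=eyes.get_image('side');w=load('w4')[0]
v=np.hstack([cv2.resize(p[200:350,300:450],(400,400)),cv2.resize(w[180:420,200:440],(400,400))])
cv2.imwrite('pics/s4.png',v[:,:,::-1])
E
```

```text
5.0167 [ 0.59366214 -0.11765132  0.06104567] [1.76044298e-05 8.36865267e-02 9.96492130e-01 1.97898580e-05] 0.02483175011356493 [-0.87144418 -0.46467686 -0.92498188]
```

View pics/s4.png

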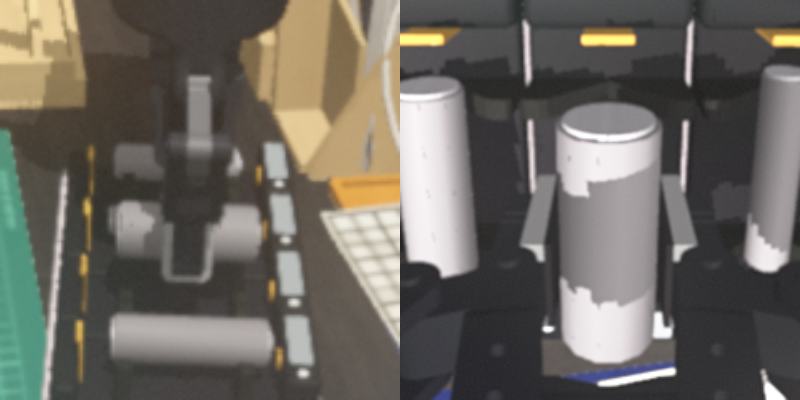

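Emit:
{"name": "drive_tool", "arguments": {
  "rows": [
    [0.3, 0, -0.6, 0],
    [0.7, 0.2, -1.2, -0.2],
    [1.2, 0.8, -1.7, -0.4],
    [1.6, 1.7, -1.9, -0.6],
    [2, 2.9, -1.9, -0.8],
    [2.4, 4.2, -1.9, -1],
    [2.8, 5.5, -1.9, -1.1],
    [3.2, 6.8, -1.9, -1.1]
  ]
}}

```text
clock: 5.78
position: [0.5426, 0.0646, 0.1085]
ee_rot: [0.0, 0.026, 1.0, 0.0]
contact_force: [1.1, 0.5, -0.7]
width: 0.0249
gripper_force: 39.4
```

```bash
cat > go.py <<'E'
# go.py x y z yaw_deg : units of move from present pose
import sys; from h import *
from scipy.spatial.transform import Rotation as Ro
np.set_printoptions(precision=2,suppress=True)
x,y,z,yaw=map(float,sys.argv[1:5]); s=get_state(); q=s['ee_rot']; R=Ro.from_quat([q[1],q[2],q[3],q[0]]).as_matrix()
a=np.degrees(np.arctan2(R[1,0],R[0,0])); t=(a-(180+yaw)+180)%360-180
print('units',R.T@(np.array([x,y,z])-s['position'])/.025, t/6, 'yaw now',a-180,s['position'],s['clock'])
E
python3 go.py .5302 .1785 .11 -2.95
```

```text
units [ 0.74  4.52 -0.06] -0.011674216215936895 yaw now -3.02004529729561 [0.54 0.06 0.11] 5.7833
```

Emit:
{"name": "drive_tool", "arguments": {
  "rows": [
    [0.1, 0.7, 0, 0],
    [0.3, 1.7, 0, 0],
    [0.5, 2.8, 0, 0],
    [0.7, 3.7, 0, 0],
    [0.74, 4.3, 0, 0],
    [0.74, 4.52, 0, 0],
    [0.74, 4.52, 0, 0],
    [0.74, 4.52, 0, 0]
  ]
}}

```text
clock: 6.45
position: [0.5306, 0.1767, 0.1082]
ee_rot: [0.0, 0.026, 1.0, -0.0]
contact_force: [-0.6, -0.9, -0.9]
width: 0.0255
gripper_force: 39.5
```

```bash
python3 shot.py w5; python3 go.py .5302 .1785 .039 -2.95
```

```text
6.45 [0.5306065  0.17670997 0.10822787] [ 1.85969786e-05  2.58476048e-02  9.99665826e-01 -3.69963132e-04] 0.025455340889412086 [-0.61387274 -0.8851492  -0.90265621]
units [0.02 0.09 2.77] -0.010172807969411224 yaw now -3.011036847816456 [0.53 0.18 0.11] 6.5
```

View pics/w5.png

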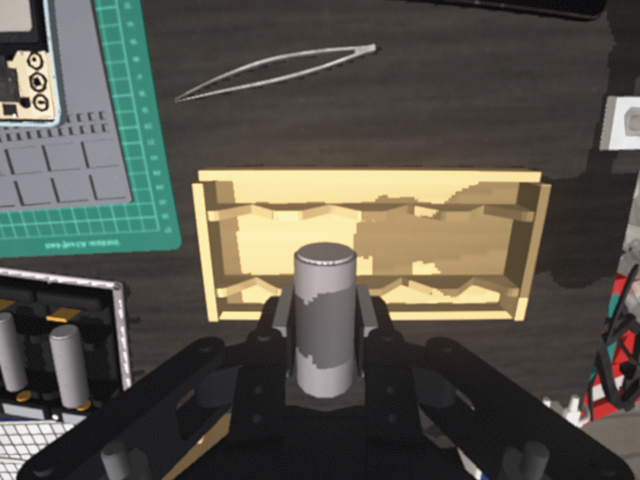

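Run:
```python
from seg import *
i=load('w5')[2]
q=plane(i,[(199,169),(542,171),(524,320),(213,320)],.02);print(q,q.mean(0),[np.degrees(np.arctan2(q[1,0]-q[0,0],q[1,1]-q[0,1])),np.degrees(np.arctan2(q[2,0]-q[3,0],q[2,1]-q[3,1]))])
w=plane(i,[(193,183),(550,184),(525,320),(208,321),(204,182),(538,184),(514,318),(216,318)],.032);print(w,w[:4].mean(0),w[4:].mean(0))
```

```text
[[0.4725 0.1021 0.02  ]
 [0.4838 0.3138 0.02  ]
 [0.5903 0.3167 0.02  ]
 [0.5783 0.0944 0.02  ]] [0.5312 0.2068 0.02  ] [np.float64(3.044272149790005), np.float64(3.0908952211854683)]
[[0.4791 0.1018 0.032 ]
 [0.4898 0.3122 0.032 ]
 [0.5823 0.3096 0.032 ]
 [0.5716 0.0958 0.032 ]
 [0.4789 0.1084 0.032 ]
 [0.4895 0.3047 0.032 ]
 [0.5802 0.3016 0.032 ]
 [0.5695 0.1016 0.032 ]] [0.5307 0.2049 0.032 ] [0.5295 0.2041 0.032 ]
```

Emit:
{"name": "drive_tool", "arguments": {
  "rows": [
    [0, 0.1, 0.6, 0],
    [0, 0.1, 1.2, 0],
    [0, 0.1, 1.7, 0],
    [0, 0.1, 2.1, 0],
    [0, 0.1, 2.4, 0],
    [0, 0.1, 2.6, 0],
    [0, 0.1, 2.7, 0],
    [0, 0.1, 2.75, 0]
  ]
}}

```text
clock: 7.17
position: [0.5309, 0.1794, 0.0394]
ee_rot: [0.0, 0.026, 1.0, -0.0]
contact_force: [0.2, -0.1, -1.6]
width: 0.0251
gripper_force: 39.5
```

Emit:
{"name": "drive_tool", "arguments": {
  "rows": [
    [0, 0, 0.02, 0],
    [0, 0, 0.04, 0],
    [0, 0, 0.06, 0],
    [0, 0, 0.08, 0],
    [0, 0, 0.08, 0],
    [0, 0, 0.08, 0],
    [0, 0, 0.08, 0],
    [0, 0, 0.08, 0]
  ]
}}

```text
clock: 7.83
position: [0.5311, 0.1796, 0.0381]
ee_rot: [0.001, 0.026, 1.0, 0.0]
contact_force: [-1.1, -1.9, 5.4]
width: 0.0247
gripper_force: 40.1
```

Emit:
{"name": "drive_tool", "arguments": {
  "rows": [
    [0, 0, 0, 0],
    [0, 0, 0, 0],
    [0, 0, 0, 0],
    [0, 0, 0, 0],
    [0, 0, -0.4, 0],
    [0, 0, -1, 0],
    [0, 0, -1.8, 0],
    [0, 0, -2.6, 0]
  ],
  "grip": 40
}}

```text
clock: 8.5
position: [0.5303, 0.1796, 0.1034]
ee_rot: [-0.0, 0.026, 1.0, -0.0]
contact_force: [0.2, 0.1, -0.3]
width: 0.04
gripper_force: 0.0
```

```bash
python3 shot.py w6; python3 go.py .5855 -.1684 .11 -9.6
```

```text
8.5 [0.53033843 0.17955385 0.1034352 ] [-4.95067106e-04  2.62147842e-02  9.99656206e-01 -9.40470741e-05] 0.039961731682839896 [ 0.17506758  0.14422433 -0.34701075]
units [ -2.82 -13.82  -0.1 ] 1.1007721415167946 yaw now -2.9953671508992272 [0.53 0.18 0.11] 8.55
```

View pics/w6.png

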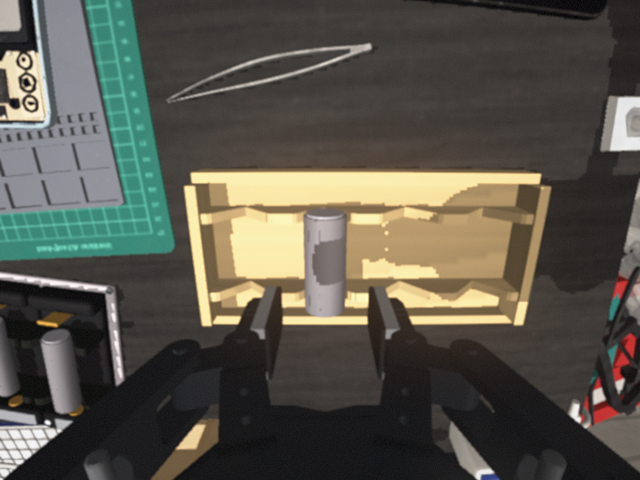

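Run:
```python
import numpy as np
f=np.load('pics/side0.npz');p=f['p'];d=f['d']
for r in range(82,112,3): print(r,'L',p[r,294:314,1],'R',p[r,376:396,1])
print((d[100,296:314]*1000).astype(int),(d[100,376:396]*1000).astype(int))
```

```text
82 L [ 53  51  52  48  57  54  51  50  50  78 143 157 158 153 112  65  53  51
  47  46] R [ 35  33  35  33  57 117 149 158 155 118  64  43  40  36  39  38  40  32
  34  35]
85 L [ 54  53  52  50  59  57  55  56  58  81 142 158 160 152 112  66  49  48
  48  50] R [ 33  33  37  38  64 132 156 159 156 121  72  55  51  51  71  75  78  88
  86  90]
88 L [ 54  52  50  53  60  64  61  63  62  75 133 156 158 153 112  64  53  50
  51  49] R [ 50  33  35  41  71 133 157 158 154 114  63  55  52  80 160 181 184 184
 184 183]
91 L [111  97  78  59  62  66  64  66  66  80 133 157 158 152 111  66  50  51
  50  52] R [ 35  35  32  43  81 135 157 159 145 103  62  53  53  76 157 180 183 183
 182 182]
94 L [182 183 175  86  62  65  64  65  62  78 131 158 158 153 113  97 141 138
 122 117] R [ 36  36  39  48  95 139 158 157 140 100  67  67  67 113 165 181 182 183
 182 183]
97 L [184 183 178 143  78  63  66  65  66  77 134 159 160 154 113 112 177 182
 182 183] R [ 35  34  38  54 103 143 157 157 133  89  55  55  77 155 180 183 184 183
 182 183]
100 L [182 181 182 178 145  81  63  68  64  77 128 156 159 153 114 115 176 183
 183 185] R [ 36  36  41  57 111 147 158 156 128  76  56  77 152 179 181 182 181 181
 180 181]
103 L [179 178 181 181 175 149  94  84  82  80 126 157 158 153 114 113 177 183
 182 184] R [ 38  34  39  66 129 157 160 155 121  63 102 159 180 182 181 183 182 183
 183 183]
106 L [183 183 182 182 183 185 184 184 177 120 131 150 152 144 107 114 179 185
 185 184] R [ 43  38  39  56  87 104 104  91  63  60 124 168 179 178 179 180 181 182
 181 180]
109 L [179 179 178 179 180 179 179 180 179 173 157 155 155 155 151 156 173 175
 175 175] R [ 43  40  41  44  44  40  40  37  39  59 126 154 156 156 156 156 157 157
 157 158]
[1473 1465 1468  725  727  725  727  725  723  722  723  724  722  725
 1462 1468 1468 1471] [ 748  742  736  734  735  734  733  735  737  738  740  738 1491 1492
 1483 1492 1490 1496 1492 1493]
```

Emit:
{"name": "drive_tool", "arguments": {
  "rows": [
    [-0.2, -1, 0, 0.2],
    [-0.5, -2.2, 0, 0.4],
    [-0.8, -3.6, 0, 0.6],
    [-1.1, -5, 0, 0.8],
    [-1.4, -6.4, 0, 1],
    [-1.7, -7.8, 0, 1.1],
    [-2, -9.2, 0, 1.1],
    [-2.3, -10.6, 0, 1.1]
  ],
  "grip": 34
}}

```text
clock: 9.22
position: [0.5744, -0.0898, 0.1032]
ee_rot: [0.0, 0.084, 0.996, -0.0]
contact_force: [0.4, -0.1, 0.7]
width: 0.0341
gripper_force: 0.0
```

```bash
python3 go.py .5855 -.1684 .11 -9.6
```

```text
units [-0.96 -3.03 -0.27] -0.0009960125342634758 yaw now -9.605976075205575 [ 0.57 -0.09  0.1 ] 9.2167
```

Emit:
{"name": "drive_tool", "arguments": {
  "rows": [
    [-0.3, -1, 0, 0],
    [-0.7, -2.2, 0, 0],
    [-0.96, -3.03, 0, 0],
    [-0.96, -3.03, 0.4, 0],
    [-0.96, -3.03, 1, 0],
    [-0.96, -3.03, 1.3, 0],
    [-0.96, -3.03, 1.3, 0],
    [-0.96, -3.03, 1.3, 0]
  ]
}}

```text
clock: 9.88
position: [0.5848, -0.1659, 0.0697]
ee_rot: [-0.001, 0.083, 0.997, 0.0]
contact_force: [-0.3, 0.1, 0.2]
width: 0.0339
gripper_force: 0.0
```

```bash
python3 shot.py w7
python3 - <<'E'
from seg import *
w=load('w7')[0]; v=np.vstack([cv2.resize(w[150:390,160:480],(800,600))])
cv2.imwrite('pics/s7.png',v[:,:,::-1])
E
python3 go.py .5855 -.1684 .045 -9.6
```

```text
9.8833 [ 0.58483537 -0.16587987  0.0697095 ] [-6.62464935e-04  8.33475055e-02  9.96520277e-01  3.03389403e-04] 0.033910801403499946 [-0.27728131  0.11142795  0.21335154]
units [-0.02 -0.09  1.01] 0.007888940566099715 yaw now -9.552666356603396 [ 0.59 -0.17  0.07] 9.9333
```

View pics/s7.png

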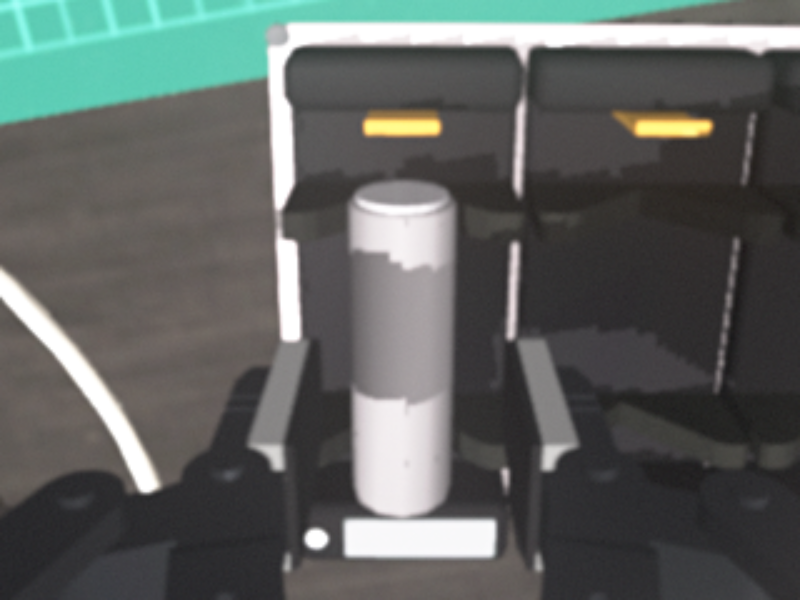

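Emit:
{"name": "drive_tool", "arguments": {
  "rows": [
    [0, -0.1, 0.3, 0],
    [0, -0.1, 0.6, 0],
    [0, -0.1, 0.8, 0],
    [0, -0.1, 0.95, 0],
    [0, -0.1, 1, 0],
    [0, -0.1, 1, 0],
    [0, -0.1, 1, 0],
    [0, -0.1, 1, 0]
  ]
}}

```text
clock: 10.6
position: [0.5851, -0.1693, 0.0453]
ee_rot: [0.0, 0.084, 0.996, -0.0]
contact_force: [-0.0, 0.0, 0.7]
width: 0.0341
gripper_force: 0.0
```

Emit:
{"name": "drive_tool", "arguments": {
  "rows": [
    [0, 0, 0, 0],
    [0, 0, 0, 0],
    [0, 0, 0, 0],
    [0, 0, 0, 0],
    [0, 0, 0, 0],
    [0, 0, 0, 0],
    [0, 0, 0, 0],
    [0, 0, 0, 0]
  ],
  "grip": 12,
  "newtons": 40
}}

```text
clock: 11.27
position: [0.5853, -0.1683, 0.0456]
ee_rot: [0.0, 0.084, 0.996, 0.001]
contact_force: [1.0, 5.9, 3.2]
width: 0.0196
gripper_force: 39.3
```

Emit:
{"name": "drive_tool", "arguments": {
  "rows": [
    [0, 0, -0.1, 0],
    [0, 0, -0.2, 0],
    [0, 0, -0.4, 0],
    [0, 0, -0.7, 0],
    [0, 0, -1.1, 0],
    [0, 0, -1.6, 0],
    [0, 0, -2.2, 0],
    [0, 0, -2.6, 0]
  ]
}}

```text
clock: 11.93
position: [0.5855, -0.1698, 0.1123]
ee_rot: [0.001, 0.084, 0.996, -0.001]
contact_force: [-0.1, -0.5, 0.3]
width: 0.0198
gripper_force: 39.1
```

```bash
python3 go.py .5272 .1321 .11 -3
```

```text
units [ 4.31 11.52  0.07] -1.1005603007658824 yaw now -9.603361804595295 [ 0.59 -0.17  0.11] 11.9333
```

Emit:
{"name": "drive_tool", "arguments": {
  "rows": [
    [0.3, 0.6, 0, -0.2],
    [0.8, 1.6, 0, -0.4],
    [1.3, 2.9, 0, -0.6],
    [1.8, 4.3, 0, -0.8],
    [2.3, 5.7, 0, -1],
    [2.8, 7.1, 0, -1.1],
    [3.3, 8.5, 0, -1.1],
    [3.7, 9.7, 0, -1.1]
  ]
}}

```text
clock: 12.6
position: [0.5321, 0.0881, 0.1101]
ee_rot: [-0.001, 0.026, 1.0, 0.0]
contact_force: [1.2, 0.5, -0.2]
width: 0.0195
gripper_force: 39.2
```

Emit:
{"name": "drive_tool", "arguments": {
  "rows": [
    [0.2, 0.9, 0, 0],
    [0.35, 1.5, 0, 0],
    [0.4, 1.8, 0.4, 0],
    [0.4, 1.87, 1, 0],
    [0.4, 1.87, 1.5, 0],
    [0.4, 1.87, 1.9, 0],
    [0.4, 1.87, 2.1, 0],
    [0.4, 1.87, 2.1, 0]
  ]
}}

```text
clock: 13.27
position: [0.5254, 0.1321, 0.056]
ee_rot: [-0.002, 0.026, 1.0, -0.0]
contact_force: [-0.2, 0.4, -0.8]
width: 0.0196
gripper_force: 39.2
```

```bash
python3 go.py .5272 .1321 .0456 -3
```

```text
units [-0.07  0.01  0.42] -0.003638960943874281 yaw now -3.0218337656632457 [0.53 0.13 0.06] 13.2667
```

Emit:
{"name": "drive_tool", "arguments": {
  "rows": [
    [-0.07, 0, 0.1, 0],
    [-0.07, 0, 0.2, 0],
    [-0.07, 0, 0.28, 0],
    [-0.07, 0, 0.34, 0],
    [-0.07, 0, 0.38, 0],
    [-0.07, 0, 0.42, 0],
    [-0.07, 0, 0.42, 0],
    [-0.07, 0, 0.42, 0]
  ]
}}

```text
clock: 13.93
position: [0.5283, 0.1325, 0.0471]
ee_rot: [0.0, 0.026, 1.0, 0.0]
contact_force: [0.2, 0.5, -0.7]
width: 0.0196
gripper_force: 39.2
```

Emit:
{"name": "drive_tool", "arguments": {
  "rows": [
    [0, 0, 0.02, 0],
    [0, 0, 0.04, 0],
    [0, 0, 0.06, 0],
    [0, 0, 0.08, 0],
    [0, 0, 0.1, 0],
    [0, 0, 0.1, 0],
    [0, 0, 0.1, 0],
    [0, 0, 0.1, 0]
  ]
}}

```text
clock: 14.6
position: [0.5284, 0.1322, 0.0452]
ee_rot: [0.0, 0.026, 1.0, -0.0]
contact_force: [-1.3, -0.9, 5.1]
width: 0.0197
gripper_force: 39.8
```

Emit:
{"name": "drive_tool", "arguments": {
  "rows": [
    [0, -0.03, 0.02, 0],
    [0, -0.06, 0.05, 0],
    [0, -0.08, 0.08, 0],
    [0, -0.08, 0.08, 0],
    [0, -0.08, 0.08, 0],
    [0, -0.08, 0.08, 0],
    [0, -0.08, 0.08, 0],
    [0, -0.08, 0.08, 0]
  ]
}}

```text
clock: 15.27
position: [0.5287, 0.1301, 0.0431]
ee_rot: [0.001, 0.026, 1.0, -0.0]
contact_force: [-1.4, -2.0, 5.2]
width: 0.0197
gripper_force: 39.8
```

Emit:
{"name": "drive_tool", "arguments": {
  "rows": [
    [0, 0, 0, 0],
    [0, 0, 0, 0],
    [0, 0, 0, 0],
    [0, 0, 0, 0],
    [0, 0, 0, 0],
    [0, 0, 0, 0],
    [0, 0, -0.1, 0],
    [0, 0, -0.2, 0]
  ],
  "grip": 23.5
}}

```text
clock: 15.93
position: [0.5275, 0.1307, 0.0474]
ee_rot: [-0.001, 0.026, 1.0, 0.0]
contact_force: [-0.3, -0.8, -0.3]
width: 0.0233
gripper_force: 0.1
```

Released. Raise, then look.

Emit:
{"name": "drive_tool", "arguments": {
  "rows": [
    [0, 0, -0.1, 0],
    [0, 0, -0.2, 0],
    [0, 0, -0.4, 0],
    [0, 0, -0.7, 0],
    [0, 0, -1.1, 0],
    [0, 0, -1.6, 0],
    [0, 0, -2.1, 0],
    [0, 0, -2.4, 0]
  ]
}}

```text
clock: 16.6
position: [0.5291, 0.1306, 0.1098]
ee_rot: [0.002, 0.026, 1.0, 0.0]
contact_force: [-0.1, -0.1, -0.4]
width: 0.0233
gripper_force: 0.0
```

```bash
python3 shot.py w8; python3 go.py .5983 -.0677 .11 -9.6
python3 - <<'E'
from seg import *
i=load('w8')[2]; p=load('w8')[0]
c=np.array([.531,.2045]);ux=np.array([.9986,-.0523]);uy=np.array([.0523,.9986])
m=cv2.inRange(cv2.cvtColor(p,cv2.COLOR_RGB2HSV),(0,0,70),(180,40,255))
m[:190]=0;m[330:]=0;m[:,:205]=0;m[:,535:]=0
m=cv2.morphologyEx(m,cv2.MORPH_OPEN,np.ones((5,5)))
for k in cv2.findContours(m,cv2.RETR_EXTERNAL,cv2.CHAIN_APPROX_NONE)[0]:
    if cv2.contourArea(k)<500: continue
    r=cv2.minAreaRect(k);b=cv2.boxPoints(r);b=b[np.argsort(b[:,1])]
    q=plane(i,[b[:2].mean(0),b[2:].mean(0)],.037)[:,:2]-c
    print(r,'tray xy of ends',q@ux,q@uy)
E
```

```text
16.6 [0.52910482 0.13063585 0.10980748] [1.51030537e-03 2.61617476e-02 9.99656550e-01 2.53741433e-04] 0.023329611447221402 [-0.1364451  -0.10987934 -0.40835728]
units [-3.15 -7.78  0.04] 1.1003176558147487 yaw now -2.998094065111502 [0.53 0.13 0.11] 16.65
((365.1827697753906, 307.0184326171875), (44.97362518310547, 14.032175064086914), 79.82449340820312) tray xy of ends [0.0183 0.0508] [-0.0513 -0.0448]
((402.8109130859375, 256.1813659667969), (41.36560821533203, 104.29928588867188), 3.6913859844207764) tray xy of ends [-0.0336  0.0351] [-0.0269 -0.0259]
((321.5, 255.0), (106.0, 31.0), 90.0) tray xy of ends [-0.0348  0.0348] [-0.0761 -0.0763]
```

View pics/w8.png

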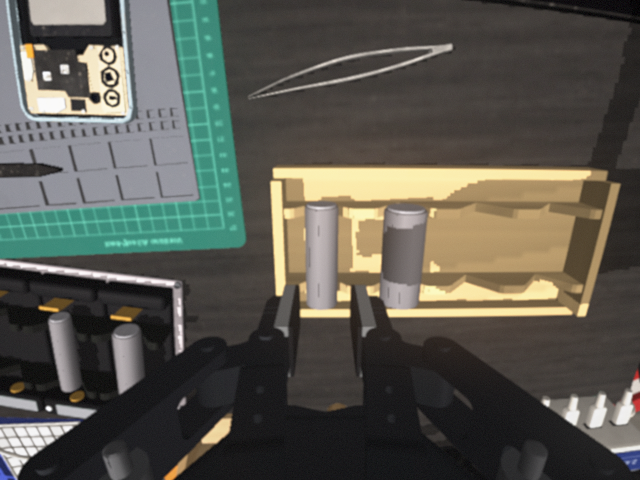

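Emit:
{"name": "drive_tool", "arguments": {
  "rows": [
    [-0.3, -0.7, 0, 0.2],
    [-0.8, -1.7, 0, 0.4],
    [-1.3, -2.9, 0, 0.6],
    [-1.8, -4.2, 0, 0.8],
    [-2.3, -5.4, 0, 1],
    [-2.7, -6.6, 0, 1.1],
    [-3.1, -7.5, 0, 1.1],
    [-3.15, -7.78, 0, 1.1]
  ],
  "grip": 28
}}

```text
clock: 17.32
position: [0.5986, -0.0718, 0.1076]
ee_rot: [0.001, 0.085, 0.996, -0.001]
contact_force: [0.8, 0.2, 0.5]
width: 0.0281
gripper_force: 0.0
```

Emit:
{"name": "drive_tool", "arguments": {
  "rows": [
    [0, 0, 0.3, 0],
    [0, 0, 0.8, 0],
    [0, 0, 1.3, 0],
    [0, 0, 1.6, 0],
    [0, 0, 1.6, 0],
    [0, 0, 1.6, 0],
    [0, 0, 1.6, 0],
    [0, 0, 1.6, 0]
  ]
}}

```text
clock: 17.98
position: [0.5972, -0.0675, 0.0683]
ee_rot: [0.001, 0.083, 0.997, -0.0]
contact_force: [0.7, -0.6, -0.1]
width: 0.0281
gripper_force: 0.0
```

```bash
python3 shot.py w9; python3 go.py .5983 -.0677 .037 -9.6
python3 - <<'E'
from seg import *
p,_,i=load('w9')
hsv=cv2.cvtColor(p,cv2.COLOR_RGB2HSV)
m=cv2.morphologyEx(cv2.inRange(hsv,(0,0,80),(180,60,255)),cv2.MORPH_OPEN,np.ones((5,5)))
m[:180]=0;m[350:]=0
for k in cv2.findContours(m,cv2.RETR_EXTERNAL,cv2.CHAIN_APPROX_NONE)[0]:
    r=cv2.minAreaRect(k)
    if cv2.contourArea(k)<600 or not 60<max(r[1])<170 : continue
    b=cv2.boxPoints(r);b=b[np.argsort(b[:,1])]
    q=plane(i,[b[:2].mean(0),b[2:].mean(0)],.030)[:,:2]
    print(np.array(r[0]),np.array(r[1]),q.ravel(),q.mean(0))
E
```

```text
17.9833 [ 0.59715231 -0.06754453  0.06831538] [ 7.29307221e-04  8.33927864e-02  9.96516487e-01 -5.66620559e-05] 0.028138586148177807 [ 0.68156903 -0.62981238 -0.123606  ]
units [-0.04  0.01  1.26] 0.003515229438671478 yaw now -9.578908623367965 [ 0.6  -0.07  0.07] 18.0333
[370.1041 300.4845] [72.7928 16.8987] [ 0.5883 -0.046   0.6317 -0.0456] [ 0.61   -0.0458]
[280.1538 295.8684] [16.2929 81.9478] [ 0.5769 -0.084   0.6225 -0.1004] [ 0.5997 -0.0922]
[148.8186 269.2917] [51.2124 75.4861] [ 0.5593 -0.1525  0.5872 -0.1595] [ 0.5732 -0.156 ]
[424.3421 287.1778] [ 37.3027 117.5938] [ 0.5749 -0.0112  0.6416 -0.0233] [ 0.6083 -0.0173]
[323.559  269.7529] [145.5893  51.1267] [ 0.5503 -0.0686  0.6311 -0.0651] [ 0.5907 -0.0668]
[229.5 216. ] [24. 87.] [ 0.5466 -0.1057  0.5582 -0.1087] [ 0.5524 -0.1072]
[317. 191.] [12. 70.] [ 0.5446 -0.0628  0.5502 -0.0638] [ 0.5474 -0.0633]
[224.  191.5] [13. 88.] [ 0.5372 -0.106   0.5433 -0.1075] [ 0.5403 -0.1068]
[125.5 191. ] [12. 83.] [ 0.529  -0.153   0.5346 -0.155 ] [ 0.5318 -0.154 ]
```

Emit:
{"name": "drive_tool", "arguments": {
  "rows": [
    [0, 0, 0.3, 0],
    [0, 0, 0.6, 0],
    [0, 0, 0.9, 0],
    [0, 0, 1.1, 0],
    [0, 0, 1.2, 0],
    [0, 0, 1.25, 0],
    [0, 0, 1.25, 0],
    [0, 0, 1.25, 0]
  ]
}}

```text
clock: 18.7
position: [0.5968, -0.068, 0.0363]
ee_rot: [0.0, 0.084, 0.996, -0.0]
contact_force: [0.5, -0.1, 0.4]
width: 0.0277
gripper_force: 0.0
```

Emit:
{"name": "drive_tool", "arguments": {
  "rows": [
    [0, 0, 0, 0],
    [0, 0, 0, 0],
    [0, 0, 0, 0],
    [0, 0, 0, 0],
    [0, 0, 0, 0],
    [0, 0, 0, 0],
    [0, 0, 0, 0],
    [0, 0, 0, 0]
  ],
  "grip": 5,
  "newtons": 40
}}

```text
clock: 19.37
position: [0.5972, -0.067, 0.0368]
ee_rot: [0.001, 0.084, 0.996, 0.001]
contact_force: [1.3, 5.7, 1.7]
width: 0.0125
gripper_force: 39.1
```

Emit:
{"name": "drive_tool", "arguments": {
  "rows": [
    [0, 0, -0.1, 0],
    [0, 0, -0.2, 0],
    [0, 0, -0.4, 0],
    [0, 0, -0.7, 0],
    [0, 0, -1.1, 0],
    [0, 0, -1.6, 0],
    [0, 0, -2.2, 0],
    [0, 0, -2.8, 0]
  ]
}}

```text
clock: 20.03
position: [0.5967, -0.0682, 0.1078]
ee_rot: [0.0, 0.084, 0.996, -0.0]
contact_force: [-0.2, 0.5, -0.5]
width: 0.0126
gripper_force: 38.9
```

```bash
python3 go.py .5323 .230 .11 -3
```

```text
units [ 4.53 11.33 -0.09] -1.1000789881012782 yaw now -9.60047392860767 [ 0.6  -0.07  0.11] 20.0333
```

Emit:
{"name": "drive_tool", "arguments": {
  "rows": [
    [0.3, 0.6, 0, -0.2],
    [0.8, 1.6, 0, -0.4],
    [1.3, 2.9, 0, -0.6],
    [1.8, 4.3, 0, -0.8],
    [2.3, 5.7, 0, -1],
    [2.8, 7.1, 0, -1.1],
    [3.3, 8.5, 0, -1.1],
    [3.8, 9.7, 0, -1.1]
  ]
}}

```text
clock: 20.7
position: [0.542, 0.1899, 0.1064]
ee_rot: [-0.0, 0.025, 1.0, 0.0]
contact_force: [0.9, 0.3, -0.1]
width: 0.0124
gripper_force: 39.0
```

Emit:
{"name": "drive_tool", "arguments": {
  "rows": [
    [0.2, 0.8, 0, 0],
    [0.4, 1.4, 0, 0],
    [0.5, 1.65, 0.4, 0],
    [0.5, 1.68, 1, 0],
    [0.5, 1.68, 1.6, 0],
    [0.5, 1.68, 2, 0],
    [0.5, 1.68, 2.4, 0],
    [0.5, 1.68, 2.5, 0]
  ]
}}

```text
clock: 21.37
position: [0.5319, 0.2289, 0.0418]
ee_rot: [-0.002, 0.026, 1.0, -0.001]
contact_force: [-0.8, -0.4, -0.3]
width: 0.0128
gripper_force: 39.0
```

```bash
python3 go.py .5323 .230 .033 -3
```

```text
units [-0.02  0.04  0.35] -0.0034010205604838952 yaw now -3.0204061233629034 [0.53 0.23 0.04] 21.3667
```

Emit:
{"name": "drive_tool", "arguments": {
  "rows": [
    [0, 0.02, 0.1, 0],
    [0, 0.02, 0.2, 0],
    [0, 0.02, 0.28, 0],
    [0, 0.02, 0.34, 0],
    [0, 0.02, 0.38, 0],
    [0, 0.02, 0.4, 0],
    [0, 0.02, 0.4, 0],
    [0, 0.02, 0.4, 0]
  ]
}}

```text
clock: 22.03
position: [0.5333, 0.2302, 0.034]
ee_rot: [0.0, 0.026, 1.0, 0.0]
contact_force: [0.5, -0.3, -0.0]
width: 0.0125
gripper_force: 39.0
```

Emit:
{"name": "drive_tool", "arguments": {
  "rows": [
    [0, 0, 0.02, 0],
    [0, 0, 0.04, 0],
    [0, 0, 0.06, 0],
    [0, 0, 0.08, 0],
    [0, 0, 0.08, 0],
    [0, 0, 0.08, 0],
    [0, 0, 0.08, 0],
    [0, 0, 0.08, 0]
  ]
}}

```text
clock: 22.7
position: [0.5334, 0.2304, 0.0327]
ee_rot: [0.0, 0.026, 1.0, 0.0]
contact_force: [-1.9, -0.6, 6.0]
width: 0.0127
gripper_force: 39.6
```

Seated (6 N). Release and raise.

Emit:
{"name": "drive_tool", "arguments": {
  "rows": [
    [0, 0, 0, 0],
    [0, 0, 0, 0],
    [0, 0, 0, 0],
    [0, 0, 0, 0],
    [0, 0, -0.3, 0],
    [0, 0, -0.9, 0],
    [0, 0, -1.7, 0],
    [0, 0, -2.5, 0]
  ],
  "grip": 24
}}

```text
clock: 23.37
position: [0.5328, 0.23, 0.0949]
ee_rot: [-0.001, 0.026, 1.0, -0.0]
contact_force: [0.0, -0.0, 0.6]
width: 0.0242
gripper_force: 0.0
```

```bash
python3 go.py .6084 -.0177 .11 -9.6
```

```text
units [-3.54 -9.74 -0.6 ] 1.0997580582314015 yaw now -3.0014516506115854 [0.53 0.23 0.09] 23.3667
```

Emit:
{"name": "drive_tool", "arguments": {
  "rows": [
    [-0.2, -0.7, -0.2, 0.2],
    [-0.5, -1.8, -0.4, 0.4],
    [-0.9, -3.1, -0.6, 0.6],
    [-1.3, -4.4, -0.6, 0.8],
    [-1.8, -5.7, -0.6, 1],
    [-2.3, -7, -0.6, 1.1],
    [-2.8, -8.2, -0.6, 1.1],
    [-3.2, -9.2, -0.6, 1.1]
  ],
  "grip": 31
}}

```text
clock: 24.03
position: [0.6018, -0.0062, 0.11]
ee_rot: [0.001, 0.084, 0.996, -0.0]
contact_force: [-0.1, 0.6, 1.1]
width: 0.0312
gripper_force: 0.0
```

Emit:
{"name": "drive_tool", "arguments": {
  "rows": [
    [-0.2, -0.4, 0, 0],
    [-0.28, -0.6, 0.3, 0],
    [-0.28, -0.6, 0.8, 0],
    [-0.28, -0.6, 1.3, 0],
    [-0.28, -0.6, 1.6, 0],
    [-0.28, -0.6, 1.6, 0],
    [-0.28, -0.6, 1.6, 0],
    [-0.28, -0.6, 1.6, 0]
  ]
}}

```text
clock: 24.7
position: [0.6057, -0.019, 0.0698]
ee_rot: [0.0, 0.083, 0.997, 0.0]
contact_force: [-0.9, 0.5, 0.8]
width: 0.0308
gripper_force: 0.0
```

```bash
python3 go.py .6084 -.0177 .042 -9.6
```

```text
units [-0.1   0.07  1.11] 0.008248392768796483 yaw now -9.550509643387215 [ 0.61 -0.02  0.07] 24.7
```

Emit:
{"name": "drive_tool", "arguments": {
  "rows": [
    [-0.1, 0.04, 0.3, 0],
    [-0.1, 0.04, 0.6, 0],
    [-0.1, 0.04, 0.85, 0],
    [-0.1, 0.04, 1, 0],
    [-0.1, 0.04, 1.1, 0],
    [-0.1, 0.04, 1.1, 0],
    [-0.1, 0.04, 1.1, 0],
    [-0.1, 0.04, 1.1, 0]
  ]
}}

```text
clock: 25.37
position: [0.6083, -0.0192, 0.042]
ee_rot: [0.0, 0.084, 0.996, -0.0]
contact_force: [0.2, -0.2, -0.1]
width: 0.0312
gripper_force: 0.0
```

Emit:
{"name": "drive_tool", "arguments": {
  "rows": [
    [0, 0, 0, 0],
    [0, 0, 0, 0],
    [0, 0, 0, 0],
    [0, 0, 0, 0],
    [0, 0, 0, 0],
    [0, 0, 0, 0],
    [0, 0, 0, 0],
    [0, 0, 0, 0]
  ],
  "grip": 8,
  "newtons": 40
}}

```text
clock: 26.03
position: [0.6088, -0.0172, 0.0425]
ee_rot: [0.001, 0.084, 0.996, 0.002]
contact_force: [1.2, 3.8, 0.6]
width: 0.0167
gripper_force: 39.0
```

Emit:
{"name": "drive_tool", "arguments": {
  "rows": [
    [0, 0, -0.1, 0],
    [0, 0, -0.2, 0],
    [0, 0, -0.4, 0],
    [0, 0, -0.7, 0],
    [0, 0, -1.1, 0],
    [0, 0, -1.6, 0],
    [0, 0, -2.2, 0],
    [0, 0, -2.7, 0]
  ]
}}

```text
clock: 26.7
position: [0.6084, -0.0194, 0.1112]
ee_rot: [0.001, 0.084, 0.996, -0.0]
contact_force: [-0.5, -0.2, -0.7]
width: 0.0169
gripper_force: 39.0
```

```bash
python3 go.py .535 .2769 .11 -3
```

```text
units [ 4.88 11.19  0.04] -1.101463072213079 yaw now -9.608778433278474 [ 0.61 -0.02  0.11] 26.7
```

Emit:
{"name": "drive_tool", "arguments": {
  "rows": [
    [0.6, 0.4, 0, -0.2],
    [1.5, 1, 0, -0.4],
    [2.4, 2, 0, -0.6],
    [3.1, 3.3, 0, -0.8],
    [3.6, 4.7, 0, -1],
    [3.9, 6.1, 0, -1.1],
    [4.2, 7.5, 0, -1.1],
    [4.5, 8.9, 0, -1.1]
  ]
}}

```text
clock: 27.37
position: [0.5342, 0.2206, 0.1107]
ee_rot: [0.001, 0.026, 1.0, 0.0]
contact_force: [0.7, 0.1, -1.0]
width: 0.0168
gripper_force: 39.1
```

```bash
python3 go.py .535 .2769 .055 -3
```

```text
units [0.09 2.25 2.23] -0.0025168210320979747 yaw now -3.015100926192588 [0.53 0.22 0.11] 27.3667
```

Emit:
{"name": "drive_tool", "arguments": {
  "rows": [
    [0.05, 0.8, 0, 0],
    [0.1, 1.7, 0, 0],
    [0.1, 2.2, 0, 0],
    [0.1, 2.3, 0.4, 0],
    [0.1, 2.3, 1, 0],
    [0.1, 2.3, 1.6, 0],
    [0.1, 2.3, 2, 0],
    [0.1, 2.3, 2.2, 0]
  ]
}}

```text
clock: 28.03
position: [0.5339, 0.275, 0.0525]
ee_rot: [-0.001, 0.027, 1.0, -0.001]
contact_force: [-0.3, -0.4, -0.3]
width: 0.0171
gripper_force: 39.1
```

Emit:
{"name": "drive_tool", "arguments": {
  "rows": [
    [0, 0, 0.08, 0],
    [0, 0, 0.16, 0],
    [0, 0, 0.24, 0],
    [0, 0, 0.3, 0],
    [0, 0, 0.36, 0],
    [0, 0, 0.42, 0],
    [0, 0, 0.42, 0],
    [0, 0, 0.42, 0]
  ]
}}

```text
clock: 28.7
position: [0.5348, 0.2766, 0.0439]
ee_rot: [0.0, 0.026, 1.0, 0.0]
contact_force: [0.0, -0.6, -0.7]
width: 0.0172
gripper_force: 39.1
```

Emit:
{"name": "drive_tool", "arguments": {
  "rows": [
    [0, 0, 0.02, 0],
    [0, 0, 0.04, 0],
    [0, 0, 0.06, 0],
    [0, 0, 0.08, 0],
    [0, 0, 0.1, 0],
    [0, 0, 0.1, 0],
    [0, 0, 0.1, 0],
    [0, 0, 0.1, 0]
  ]
}}

```text
clock: 29.37
position: [0.5352, 0.2773, 0.0423]
ee_rot: [0.001, 0.026, 1.0, 0.001]
contact_force: [-1.3, 1.7, 5.3]
width: 0.0167
gripper_force: 39.8
```

Emit:
{"name": "drive_tool", "arguments": {
  "rows": [
    [0, 0.02, 0.02, 0],
    [0, 0.05, 0.04, 0],
    [0, 0.08, 0.07, 0],
    [0, 0.08, 0.07, 0],
    [0, 0.08, 0.07, 0],
    [0, 0.08, 0.07, 0],
    [0, 0.08, 0.07, 0],
    [0, 0.08, 0.07, 0]
  ]
}}

```text
clock: 30.03
position: [0.5356, 0.2793, 0.0403]
ee_rot: [0.001, 0.026, 1.0, 0.001]
contact_force: [-0.2, 2.6, 6.1]
width: 0.0166
gripper_force: 39.7
```

Touching down near the centre; release and rise.

Emit:
{"name": "drive_tool", "arguments": {
  "rows": [
    [0, 0, 0, 0],
    [0, 0, 0, 0],
    [0, 0, 0, 0],
    [0, 0, 0, 0],
    [0, 0, 0, 0],
    [0, 0, 0, 0],
    [0, 0, -0.1, 0],
    [0, 0, -0.2, 0]
  ],
  "grip": 20.5
}}

```text
clock: 30.7
position: [0.5338, 0.2777, 0.0442]
ee_rot: [-0.001, 0.026, 1.0, -0.001]
contact_force: [0.2, -0.3, -0.7]
width: 0.0204
gripper_force: 0.1
```

Emit:
{"name": "drive_tool", "arguments": {
  "rows": [
    [0, 0, -0.1, 0],
    [0, 0, -0.3, 0],
    [0, 0, -0.6, 0],
    [0, -0.3, -1.1, 0],
    [0, -0.8, -1.7, 0],
    [0, -1.4, -2.4, 0],
    [0, -2, -3, 0],
    [0, -2.6, -3.4, 0]
  ]
}}

```text
clock: 31.37
position: [0.5321, 0.2127, 0.1323]
ee_rot: [0.002, 0.026, 1.0, 0.0]
contact_force: [0.3, -0.0, 0.2]
width: 0.0206
gripper_force: 0.0
```

```bash
python3 shot.py w10
python3 - <<'E'
from seg import *
p,_,i=load('w10')
c=np.array([.531,.2045]);ux=np.array([.9986,-.0523]);uy=np.array([.0523,.9986])
m=cv2.inRange(cv2.cvtColor(p,cv2.COLOR_RGB2HSV),(0,0,70),(180,40,255))
m[:170]=0;m[330:]=0
m=cv2.morphologyEx(m,cv2.MORPH_OPEN,np.ones((5,5)))
for k in cv2.findContours(m,cv2.RETR_EXTERNAL,cv2.CHAIN_APPROX_NONE)[0]:
    r=cv2.minAreaRect(k);b=cv2.boxPoints(r);b=b[np.argsort(b[:,1])]
    if cv2.contourArea(k)<500: continue
    q=plane(i,[b[:2].mean(0),b[2:].mean(0)],.032)[:,:2]-c
    if abs(q).max()<.12: print(np.array(r[0]),np.array(r[1]),'tray x,y of ends',q@ux,q@uy)
E
```

```text
31.3667 [0.53206159 0.21266525 0.13227548] [1.53048794e-03 2.59840416e-02 9.99661166e-01 2.00374284e-04] 0.02064113439280063 [ 0.25768019 -0.03917589  0.15000511]
[352.1238 264.7376] [130.6484  26.1695] tray x,y of ends [-0.0314  0.0684] [0.0216 0.0335]
[277.7303 264.0677] [131.0937  36.1486] tray x,y of ends [-0.0321  0.0683] [-0.0255 -0.0249]
[421.5206 240.9536] [24.659  88.9393] tray x,y of ends [-0.0337  0.0311] [0.0746 0.0746]
[204.9381 245.193 ] [97.9297 30.3572] tray x,y of ends [-0.0336  0.0385] [-0.0749 -0.0757]
```

View pics/w10.png

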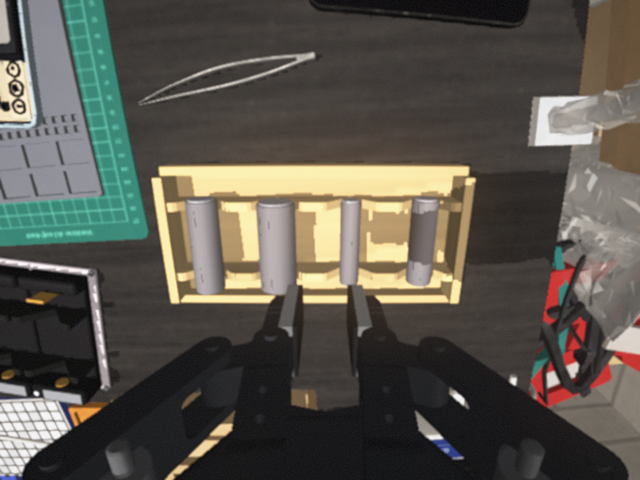

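The picture shows all four cells lying straight in the tray's notches. Their middles are at columns 204 (21 mm cell), 277 (26), 350 (14) and 421 (18), about row 245. Seen from the robot, left to right, that is 18, 14, 26, 21, as in the testers. The gripper is clear.

```bash
python3 -c "
from rig import order
print(order.sign_off())"
```

```text
the job is handed in; nothing more can be done
None
```

All four cells are in the tray cradles in tester order (18, 14, 26, 21 mm from the robot's left), and I handed the job in at about 31 s; the sign-off gave no verdict.

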